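# Vent a bottle cap for the autoclave

### The job

The square bottle standing in the grey capping block goes into the autoclave next, and its screw cap is only loosely started on the thread. Screw the cap on (clockwise seen from above) until it bottoms out, then back it off a quarter turn so that the bottle can vent; the cap is thin, so hold it with a gentle grip, and leave the bottle down in its block and the things around it where they are. Finish while still holding the cap still between the fingers at that quarter turn, so that it can be taped there: do not let go of it at the end.

Things in the scene. Friction and masses are not known exactly. Their poses are not given: they have to be found in the camera images.
- cap_center (a point): Centre of the white ribbed screw cap (on its axis, half-way up): 40 mm across, 25 mm high, upright, a moulded index bar along one radius of its top; z axis up, x along the bar. 0.1205 m above the bench when bottomed out, 6 mm higher per full turn unscrewed. Thin: over 160 N of finger force in all (80 N from each side) crushes it; 20 to 50 N a side is plenty.
- cap (a joint): Angle of the cap on its right-hand thread (rad): 0 = bottomed out, growing as it is unscrewed (counter-clockwise seen from above); 2.6 to 5.6 at the start. Turns against a steady friction of about 0.05 N m, stays where it is left, cannot come off within its travel (to 6.5 rad) and stops hard at 0.
- bottle_foot (a point): Centre of the underside of the clear square bottle (62 x 62 mm, 121 mm to its mouth, about 0.4 kg), 8 mm above the bench: it stands loose in the block's pocket, which keeps it from turning (1 mm of play a side). Neck 32 mm thick; the shoulder starts to widen 7 mm below the bottomed cap's lower edge, so fingertips may reach 7 mm below the cap.
- block: Grey plastic capping block, 100 x 100 x 26 mm, screwed to the bench; origin at the centre of its underside. Its pocket for the bottle is 64 mm square and 18 mm deep.
- taped_bottle: Smaller clear square bottle, 50 x 50 x 97 mm, its cap already held down by a strip of paper tape; stands loose on the bench, to be left alone. Origin at the centre of its underside.
- tape_roll: Roll of paper tape lying flat, 54 mm in diameter, 18 mm high, to be left alone. Origin at the centre of its underside.
- syringe: Capped syringe lying on the bench, 136 x 16 x 14 mm, to be left alone. Origin at the centre of its underside.
- dropper_5: White squeeze dropper bottle, 30 mm in diameter, 100 mm high, standing on its own behind the block, to be left alone. Origin at the centre of its underside.
- marker_1: Marker pen lying on the bench beyond the tray, 137 x 12 x 13 mm, to be left alone. Origin at the centre of its underside.

How it is judged (in metres and radians):
On the way, in this order (a step that is already met when the one before it is completed fails the run):
1. the cap is screwed on until it bottoms out (value of joint cap below 0.09 rad), for 0.1 s.
2. the cap is backed off a quarter turn and held between the fingers (value of joint cap between 1.22 and 1.92 rad and contact force between the fingers and cap above 4 N), for 0.3 s.
At the end, for the whole second after the job is handed in: The cap rests 70 to 110 degrees (1.22 to 1.92 rad) back from its stop, turning at under 0.1 rad/s, gripped by the fingers (over 4 N, grasp point within 25 mm of its centre); the bottle is upright (within 0.06 rad) and down in its pocket (within 4 mm up, 6 mm sideways) (all of step 2 and velocity of joint cap between -0.1 and 0.1 rad/s and distance between the grasp point and cap_center below 0.025 m and z of bottle_foot in the frame of block below 0.012 m and horizontal distance between bottle_foot and block below 0.006 m and angle between bottle_foot's own z axis and vertical below 0.06 rad); the arm keeps its last pose, push and grip.
It fails at once if the thin cap is squeezed with more than 160 N by the fingers (both added) (contact force between the fingers and cap above 160 N).
It fails at once if the bottle is lifted out of its pocket or tipped (z of bottle_foot in the frame of block above 0.018 m or angle between bottle_foot's own z axis and vertical above 0.12 rad).
It fails at once if the taped bottle, the tape, the syringe, the dropper bottle or the marker is pushed more than 2 cm (distance of any of taped_bottle, tape_roll, syringe, dropper_5, marker_1 from where it was at the start of the episode above 0.02 m).
It also fails if it takes over 64 s, if anything falls off the work surface, if the arm or the gripper's body presses on something with over 40 N, if the wrist force passes 120 N, or if a joint passes its speed limit or range.

### The arm

A 6-joint arm with a two-finger parallel gripper is mounted at the origin on a cart in front of the work surface, level with it; the furniture and walls round the work are solid. World frame = base frame: x ahead of the robot, y to its left, z up, the work surface at z = 0. Lengths are in mm, angles in rad, forces in N, time in s.
With the tool pointing down it reaches from about 300 to 850 mm from the base axis. Payload 5.4 kg.
Tool frame: the origin (TCP) lies midway between the tips of the shut fingers; the grasp point (between the pads) lies 19 mm behind it; z points along the fingers, y is the line along which they close (so a half turn about z gives the same grasp; the last joint's range is limited). The gripper opens to 85 mm and grips with 20 to 120 N. Pads are 22 mm wide; open, the fingers measure 114 mm over their backs; the gripper's body (76 mm by 85 mm) begins 54 mm behind the grasp point. The pads swing forward as they close: fully open they stand 13 mm farther back than shut.
Start: joints at [-0.21, 0.158, 1.597, -0, 1.386, -0.21], TCP at [574.984, -0.018, 231.299] pointing down, gripper open.
Joint ranges: [-2.91, 2.91], [-0.94, 2.29], [0.18, 2.7], [-1.29, 4.43], [0.17, 2.64], [-3, 3]. Speed limits (rad/s): [2.57, 2.57, 3.14, 3.14, 3.14, 3.14].

### API

Orientations are given as a 3x3 rotation matrix whose columns are the frame's x, y, z axes.
In Python, from cell import read_state, camera, sign_off gives the robot as it stands.
- The arm moves only by the tool jog_arm, never from a script. Its argument "moves" is text: rows parted by semicolons, each of 7 numbers parted by spaces: the shift along the tool's x, y, z in mm, then the turn, a rotation vector about the tool's x, y, z in rad, then the closure in counts, from 0 (fully open) to 255 (shut). A call has 1 to 5 rows; each row is the pose to reach, as a shift and turn from the pose commanded when the call began, along the tool's axes at that moment; what a row does not reach only later rows make up. A row lasts 1/8 s, in which the tool goes at most 62.5 mm and 10.7 degrees, less where a joint would pass 70% of its speed; a pose out of reach is approached as far as the arm can. A call with a gripper value outside its range is refused whole. The fingers move at their own pace and stop on an object; the grip force is fixed at half the most. Time passes only in rows, so rows that repeat a pose let the fingers close. It gives the time, the measured TCP pose, the force, the opening and the grip force at its end, in the units of the state.
- read_state(): the state, without advancing time (a new reading comes with each control period).
- camera(name): name is "scene" or "side" or "wrist"; returns a dict with "img" (480x640x3 uint8, red, green, blue), "range_z" (480x640 float32, mm along the optical axis (not along the pixel's ray), 0 where there is no reading), "vfov" (degrees; the focal length in pixels is half the picture's height over the tangent of half this angle, whatever the lens; pixels are square), "cx", "cy" (the principal point, pixels), "rvec" (rotation vector, rad) and "tvec" (3), from world to camera coordinates, as OpenCV has them. Camera axes: x right, y down, z forward; pixel columns grow to the right and rows downward; lengths in mm; the calibration is good to about 2 mm. A picture is of the moment at which its call begins.
- sign_off(): hands the job in; it is judged then, once.
The state is a dict: "time_s": time; "joints": joint angles; "joint_vel": joint speeds; "effort": joint torques, N m; "ee_pos": TCP position; "orientation": TCP orientation; "wrist_force": force on the tool from outside, world axes, zero at the start; "torque": the same for the moment, N m; "grip_width": finger opening in mm; "finger_force": force on a finger pad.
Only numpy, scipy, OpenCV 4.12 (cv2) and the standard library are available. Lean on these libraries where they do the work, as an engineer would, in place of code of your own. Each camera call takes 0.05 s, during which the arm holds its last target. There are 200 camera calls.

## Working session

There is one attempt and no reset: what is moved stays moved. The work goes in short steps, Python scripts to look and compute and a tool call to move; the robot and the scene stay as the last step left them, time stands still between calls to the robot, and variables do not carry over. Pictures are saved under pics/ and viewed, at most 10 in all, crops included, and the job is handed in when it is done.

Besides the shell and the picture viewer there is one more tool, called after "Call:" by a JSON object that holds its "name" and its "arguments". jog_arm: Moves the arm, as the interface text tells. Its arguments: {"type":"object","properties":{"moves":{"type":"string"}},"required":["moves"]}

```bash
mkdir -p pics; cat > h.py <<'E'
import numpy as np, cv2
from cell import read_state, camera, sign_off
def K(c):
    f=240/np.tan(np.radians(c['vfov']/2)); return f
def world(c,u,v,z=None):
    R=cv2.Rodrigues(np.array(c['rvec'],float))[0]; t=np.array(c['tvec'],float).ravel(); f=K(c)
    d=np.array([(u-c['cx'])/f,(v-c['cy'])/f,1.]); o=-R.T@t; dw=R.T@d
    if z is None:
        return o+dw*c['range_z'][int(v),int(u)]
    return o+dw*(z-o[2])/dw[2]
def save(c,n,crop=None,s=1):
    im=c['img'][:,:,::-1]
    if crop: x0,y0,x1,y1=crop; im=im[y0:y1,x0:x1]
    cv2.imwrite('pics/'+n,cv2.resize(im,None,fx=s,fy=s))
E
python3 - <<'E'
from h import *
a=camera('scene');b=camera('side');w=camera('wrist')
ims=[cv2.resize(x['img'][:,:,::-1],(400,300)) for x in(a,b)]
save(a,'s.png');save(b,'d.png');save(w,'w.png')
import pickle;pickle.dump((a,b,w),open('c.pkl','wb'))
print(read_state())
E
```

```text
{'time_s': 0.15, 'joints': array([-2.10102967e-01,  1.58907017e-01,  1.59797215e+00,  2.54310532e-06,
        1.38620557e+00, -2.10065247e-01]), 'joint_vel': array([-0.00202763, -0.00252119, -0.00504511,  0.00096648,  0.00040563,
       -0.00065245]), 'effort': array([-2.14565043e-04, -3.96382570e+01, -3.31784391e+01, -3.73612720e-04,
        5.52137004e-03,  3.93964319e-05]), 'ee_pos': array([5.74522825e+02, 7.96886148e-02, 2.30526934e+02]), 'orientation': array([[ 3.84175346e-05,  9.99998935e-01, -1.45875412e-03],
       [ 9.99999950e-01, -3.79600560e-05,  3.13635562e-04],
       [ 3.13579854e-04, -1.45876610e-03, -9.99998887e-01]]), 'wrist_force': array([-0.10468414, -0.69023314,  0.49125238]), 'torque': array([-0.03531965,  0.0746579 , -0.01213548]), 'finger_force': 0.0, 'grip_width': 85.44459938922672}
```

View pics/s.png

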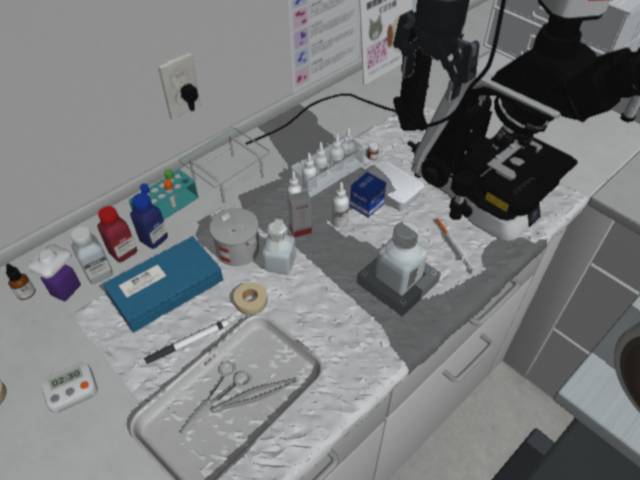

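View pics/w.png

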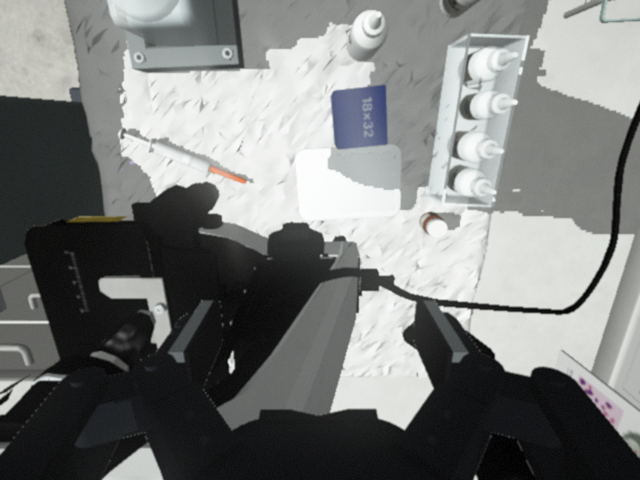

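Scene: the block (400,280) holds the bottle with its cap at (404,236); the syringe is at (453,245), the single dropper at (341,203) and the microscope to the right at (500,170). Wrist: the block is at the top left (180,50), with its cap out of view. I'll measure the cap from the scene and side views.

```bash
python3 - <<'E'
from h import *
import pickle;a,b,w=pickle.load(open('c.pkl','rb'))
for p in [(404,228),(404,236),(404,250),(385,265),(364,280),(404,308),(435,274),(341,203),(436,222),(470,270),(500,170),(468,205)]:
    print(p,np.round(world(a,*p)))
# wrist: block screws
for p in [(227,53),(139,58),(180,50)]: print('w',p,np.round(world(w,*p)))
for n,c in(('a',a),('b',b)):
    R=cv2.Rodrigues(np.array(c['rvec'],float))[0];print(n,'cam',-R.T@np.ravel(c['tvec']))
c=a
im=np.hstack([cv2.resize(a['img'][200:320,340:480],None,fx=2.8,fy=2.8,interpolation=2),cv2.resize(b['img'],(448,336))])[:,:,::-1]
cv2.imwrite('pics/m.png',im)
E
```

```text
(404, 228) [452. 183. 135.]
(404, 236) [441. 196. 136.]
(404, 250) [437. 195. 105.]
(385, 265) [456. 212.  65.]
(364, 280) [480. 232.  20.]
(404, 308) [397. 226.  21.]
(435, 274) [406. 137.  23.]
(341, 203) [607. 162.  62.]
(436, 222) [492.  22.  -1.]
(470, 270) [379.  68.  -3.]
(500, 170) [429. -39. 133.]
(468, 205) [460. -21.  38.]
w (227, 53) [491. 143.  25.]
w (139, 58) [409. 139.  26.]
w (180, 50) [448. 146.  25.]
a cam [111.81071619 682.68428775 782.07630304]
b cam [294.52550191 972.13731896 646.0230027 ]
```

View pics/m.png

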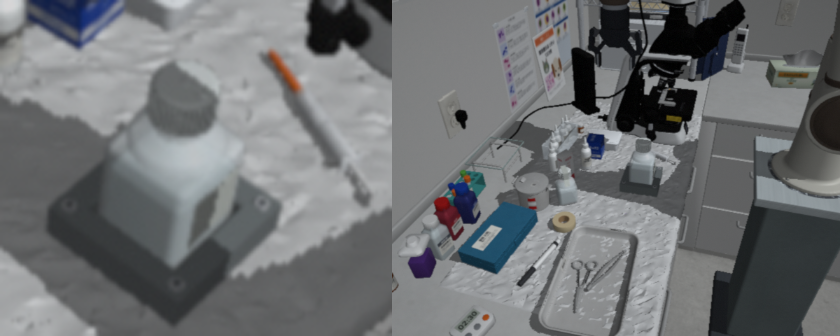

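The scene crop shows the cap at about (445,188), top z≈136, with the block around (448,182). The syringe and microscope are well to its right. I'll move so the wrist camera looks down on the cap.

Call:
{"name": "jog_arm", "arguments": {"moves": "40 -50 0 0 0 0 0;75 -90 0 0 0 0 0;95 -127 0 0 0 0 0;95 -127 0 0 0 0 0;95 -127 0 0 0 0 0"}}

```text
time_s: 0.78
ee_pos: [448.5, 94.7, 231.5]
orientation: [[0.0, 1.0, 0.001], [1.0, -0.0, -0.0], [-0.0, 0.001, -1.0]]
wrist_force: [0.8, -0.3, 0.9]
grip_width: 85.4
finger_force: 0.0
```

```bash
python3 - <<'E'
from h import *
w=camera('wrist');save(w,'w2.png')
import pickle;pickle.dump(w,open('w2.pkl','wb'))
s=read_state();print(s['joints'],s['ee_pos'],s['time_s'],s['wrist_force'])
R=cv2.Rodrigues(np.array(w['rvec'],float))[0];print('cam',-R.T@np.ravel(w['tvec']))
r=w['range_z'];v,u=np.mgrid[:480,:640];f=K(w)
P=np.stack([(u-w['cx'])/f*r,(v-w['cy'])/f*r,r],-1)-np.ravel(w['tvec']);P=P@R
m=(r>0)&(P[...,2]>128)&(P[...,2]<145)&(abs(P[...,0]-447)<40)&(abs(P[...,1]-185)<40)
ys,xs=np.nonzero(m);print(m.sum(),P[m].mean(0),P[m].min(0),P[m].max(0),xs.min(),xs.max(),ys.min(),ys.max())
E
```

```text
[-5.68771369e-02 -1.53452269e-01  1.90914285e+00 -1.97149027e-04
  1.38526841e+00 -5.62368344e-02] [448.80026642  94.48089263 231.44984757] 0.825 [0.09778462 0.14847144 0.01156152]
cam [448.68943357 178.12111123 373.05609441]
2631 [448.02424078 182.80924703 134.37231432] [428.69313129 162.90364474 128.80648605] [467.40465485 201.83558437 137.68075271] 288 345 83 144
```

View pics/w2.png

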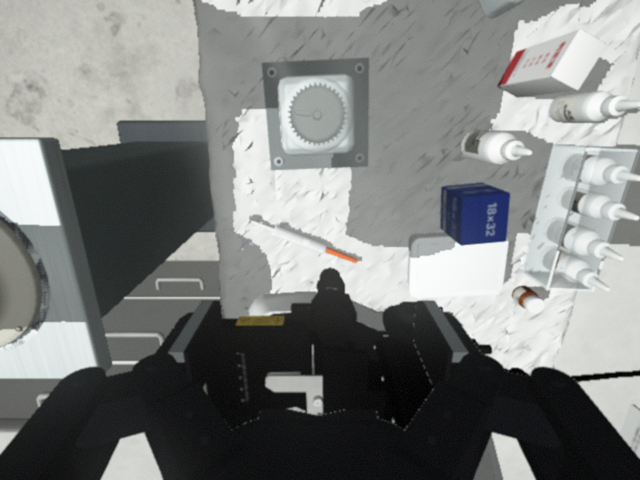

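The wrist view shows the cap at (317,115), centred at world (448,182.5), with its bar pointing left towards (295,112). Cap width, height and block position all agree. Next I move over the cap and wind the wrist back counter-clockwise.

Call:
{"name": "jog_arm", "arguments": {"moves": "44 0 0 0 0 -0.18 0;88 0 0 0 0 -0.36 0;88 0 0 0 0 -0.54 0;88 0 0 0 0 -0.72 0;88 0 0 0 0 -0.9 0"}}

```text
time_s: 1.45
ee_pos: [449.1, 182.5, 231.1]
orientation: [[-0.786, 0.618, -0.0], [0.618, 0.786, -0.0], [0.0, -0.0, -1.0]]
wrist_force: [0.4, -0.5, -0.1]
grip_width: 85.5
finger_force: 0.0
```

Call:
{"name": "jog_arm", "arguments": {"moves": "0 0 0 0 0 -0.18 0;0 0 0 0 0 -0.36 0;0 0 0 0 0 -0.54 0;0 0 0 0 0 -0.72 0;0 0 0 0 0 -0.9 0"}}

```text
time_s: 2.08
ee_pos: [449.2, 182.3, 231.2]
orientation: [[-0.973, -0.232, -0.0], [-0.232, 0.973, -0.0], [0.0, -0.0, -1.0]]
wrist_force: [0.3, -0.3, -0.4]
grip_width: 85.6
finger_force: 0.0
```

Call:
{"name": "jog_arm", "arguments": {"moves": "0 0 0 0 0 -0.18 0;0 0 0 0 0 -0.36 0;0 0 0 0 0 -0.54 0;0 0 0 0 0 -0.72 0;0 0 0 0 0 -0.9 0"}}

```text
time_s: 2.7
ee_pos: [449.2, 182.4, 231.2]
orientation: [[-0.423, -0.906, -0.0], [-0.906, 0.423, -0.0], [0.0, 0.0, -1.0]]
wrist_force: [-0.1, 0.1, -0.8]
grip_width: 85.4
finger_force: 0.0
```

Call:
{"name": "jog_arm", "arguments": {"moves": "0 0 0 0 0 -0.17 0;0 0 0 0 0 -0.34 0;0 0 0 0 0 -0.5 0;0 0 0 0 0 -0.5 0;0 0 0 0 0 -0.5 0"}}

```text
time_s: 3.32
ee_pos: [445.8, 197.8, 230.9]
orientation: [[0.037, -0.999, 0.003], [-0.999, -0.037, -0.017], [0.017, -0.002, -1.0]]
wrist_force: [-0.5, 0.2, 0.4]
grip_width: 85.1
finger_force: 0.0
```

```bash
python3 - <<'E'
from h import *
s=read_state();print(s['joints'],s['ee_pos'],s['time_s'],s['wrist_force'])
w=camera('wrist');save(w,'w3.png')
E
```

```text
[ 0.18009978 -0.06805319  1.83219833 -0.01724297  1.37758132 -2.99490104] [445.76446935 197.77995338 230.89844156] 3.325 [-0.47378514  0.18272605  0.37444022]
```

View pics/w3.png

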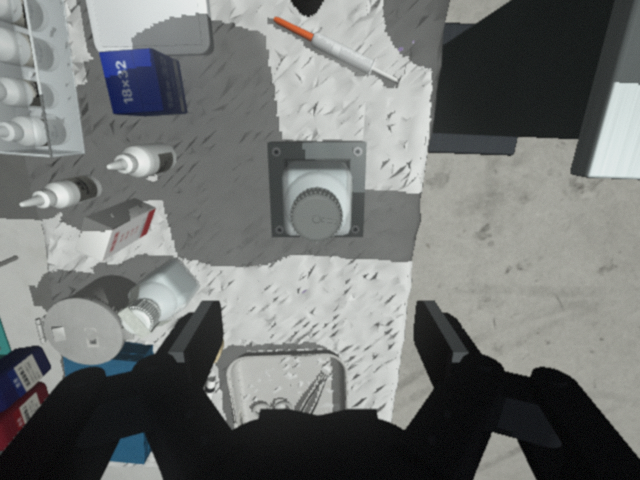

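The wrist joint ran up against its range at −3, so the pose drifted. I'll unwind a little.

Call:
{"name": "jog_arm", "arguments": {"moves": "0 0 0 0 0 0.15 0;0 0 0 0 0 0.15 0;0 0 0 0 0 0.15 0"}}

```text
time_s: 3.75
ee_pos: [445.3, 198.1, 231.1]
orientation: [[-0.11, -0.994, 0.003], [-0.994, 0.11, -0.016], [0.016, -0.005, -1.0]]
wrist_force: [0.0, -0.6, 0.5]
grip_width: 85.1
finger_force: 0.0
```

```bash
python3 - <<'E'
from h import *
s=read_state();print(s['joints'],s['ee_pos'],s['orientation'].round(4))
E
```

```text
[ 0.18076924 -0.06923961  1.83298756 -0.01712673  1.37761636 -2.84687303] [445.34254946 198.06080977 231.06517974] [[-0.1105 -0.9939  0.0033]
 [-0.9938  0.1104 -0.0165]
 [ 0.016  -0.0051 -0.9999]]
```

Call:
{"name": "jog_arm", "arguments": {"moves": "15.2 -4.4 0.3 -0.0051 -0.016 0 0;15.2 -4.4 0.3 -0.0051 -0.016 0 0;15.2 -4.4 0.3 -0.0051 -0.016 0 0"}}

```text
time_s: 4.12
ee_pos: [447.8, 183.0, 231.0]
orientation: [[-0.112, -0.994, -0.0], [-0.994, 0.112, 0.0], [-0.0, 0.0, -1.0]]
wrist_force: [0.5, -0.7, 0.5]
grip_width: 85.6
finger_force: 0.0
```

Call:
{"name": "jog_arm", "arguments": {"moves": "0 0 50 0 0 0 0;0 0 80 0 0 0 0;0 0 80 0 0 0 0;0 0 80 0 0 0 0"}}

```text
time_s: 4.62
ee_pos: [448.7, 183.2, 152.5]
orientation: [[-0.112, -0.994, 0.002], [-0.994, 0.112, 0.0], [-0.001, -0.002, -1.0]]
wrist_force: [0.8, 0.2, 0.9]
grip_width: 85.4
finger_force: 0.0
```

```bash
python3 - <<'E'
from h import *
s=read_state();print(s['joints'],s['ee_pos'],s['orientation'].round(4))
E
```

```text
[ 1.37575701e-01 -2.14660007e-03  1.92936136e+00  2.71602994e-05
  1.21227699e+00 -2.89216336e+00] [448.72958326 183.1782791  152.47952352] [[-1.116e-01 -9.937e-01  2.100e-03]
 [-9.937e-01  1.116e-01  3.000e-04]
 [-5.000e-04 -2.000e-03 -1.000e+00]]
```

Call:
{"name": "jog_arm", "arguments": {"moves": "0 0 25 0 0 0 0;0 0 43 0 0 0 0;0 0 43 0 0 0 110;0 0 43 0 0 0 110;0 0 43 0 0 0 110"}}

```text
time_s: 5.25
ee_pos: [448.9, 182.9, 109.5]
orientation: [[-0.112, -0.994, 0.003], [-0.994, 0.112, 0.0], [-0.001, -0.003, -1.0]]
wrist_force: [0.2, 0.2, -0.0]
grip_width: 48.1
finger_force: 0.0
```

```bash
python3 - <<'E'
from h import *
w=camera('wrist');save(w,'w4.png')
E
```

```text
(no output)
```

View pics/w4.png

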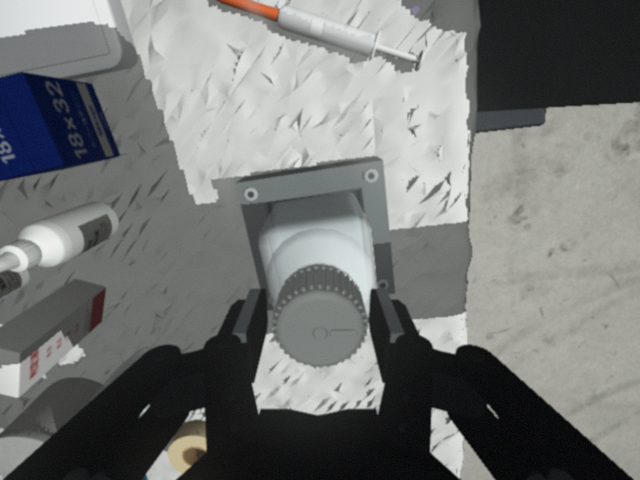

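The cap at (320,330) sits centred between the pads at (257) and (380), and its bar points right at (345,330). I'll close the fingers.

Call:
{"name": "jog_arm", "arguments": {"moves": "0 0 0 0 0 0 130;0 0 0 0 0 0 140;0 0 0 0 0 0 150;0 0 0 0 0 0 160;0 0 0 0 0 0 160"}}

```text
time_s: 5.92
ee_pos: [448.1, 182.8, 108.5]
orientation: [[-0.112, -0.994, 0.001], [-0.994, 0.112, 0.0], [-0.0, -0.001, -1.0]]
wrist_force: [-1.3, 0.4, 5.1]
grip_width: 38.3
finger_force: 59.7
```

Call:
{"name": "jog_arm", "arguments": {"moves": "0 0 0.15 0 0 0.16 160;0 0 0.3 0 0 0.32 160;0 0 0.45 0 0 0.48 160;0 0 0.6 0 0 0.64 160;0 0 0.75 0 0 0.8 160"}}

```text
time_s: 6.55
ee_pos: [448.8, 182.5, 107.8]
orientation: [[-0.794, -0.608, 0.002], [-0.608, 0.794, -0.001], [-0.001, -0.002, -1.0]]
wrist_force: [0.9, -2.2, 3.4]
grip_width: 38.4
finger_force: 59.8
```

```bash
cat > st.py <<'E'
from h import *
import sys
s=read_state();R=s['orientation'];print('j6 %.3f yaw %.3f'%(s['joints'][5],np.arctan2(R[1,0],R[0,0])),s['effort'][5],s['torque'].round(2),s['wrist_force'].round(1),s['finger_force'],s['time_s'])
if len(sys.argv)>1:
    w=camera('wrist');save(w,sys.argv[1],(220,240,420,420),2)
E
python3 st.py w5.png
```

```text
j6 -2.087 yaw -2.488 -1.2854648754000664 [-0.23 -0.09  0.08] [ 0.9 -2.2  3.4] 59.83258903026581 6.55
```

View pics/w5.png

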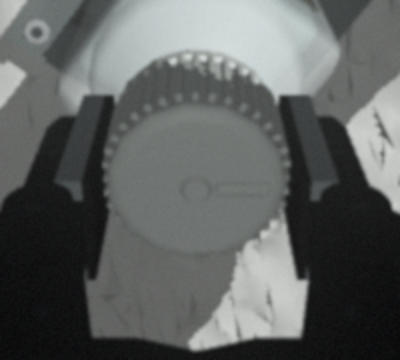

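The cap turns with the fingers: the bar in the crop still points right at (245,188), as it did before the turn. I'll carry on, with torque at about 0.08 N m.

Call:
{"name": "jog_arm", "arguments": {"moves": "0 0 0.15 0 0 0.16 160;0 0 0.3 0 0 0.32 160;0 0 0.45 0 0 0.48 160;0 0 0.6 0 0 0.64 160;0 0 0.75 0 0 0.8 160"}}

```text
time_s: 7.22
ee_pos: [448.7, 182.1, 107.1]
orientation: [[-0.99, 0.144, 0.002], [0.144, 0.99, -0.001], [-0.002, -0.001, -1.0]]
wrist_force: [0.1, -2.5, 5.5]
grip_width: 38.3
finger_force: 60.0
```

Call:
{"name": "jog_arm", "arguments": {"moves": "0 0 0.15 0 0 0.16 160;0 0 0.3 0 0 0.32 160;0 0 0.45 0 0 0.48 160;0 0 0.6 0 0 0.64 160;0 0 0.75 0 0 0.8 160"}}

```text
time_s: 7.85
ee_pos: [448.3, 181.9, 106.3]
orientation: [[-0.587, 0.81, 0.001], [0.81, 0.587, -0.002], [-0.002, -0.001, -1.0]]
wrist_force: [-1.6, -3.7, 7.4]
grip_width: 38.8
finger_force: 60.1
```

```bash
python3 st.py
```

```text
j6 -0.489 yaw 2.198 -1.286323182284832 [-0.78  0.35  0.09] [-1.6 -3.7  7.4] 60.1484352350235 7.85
```

Call:
{"name": "jog_arm", "arguments": {"moves": "0 0 0.1 0 0 0.1 160;0 0 0.2 0 0 0.2 160;0 0 0.3 0 0 0.3 160;0 0 0.4 0 0 0.4 160"}}

```text
time_s: 8.35
ee_pos: [448.0, 181.9, 105.9]
orientation: [[-0.227, 0.974, -0.0], [0.974, 0.227, -0.002], [-0.002, -0.001, -1.0]]
wrist_force: [-1.2, -3.6, 8.1]
grip_width: 38.5
finger_force: 60.3
```

```bash
python3 st.py
```

```text
j6 -0.091 yaw 1.800 -0.7874216884374619 [-0.78  0.52  0.03] [-1.2 -3.6  8.1] 60.282264947891235 8.35
```

Call:
{"name": "jog_arm", "arguments": {"moves": "0 0 0.1 0 0 0.1 160;0 0 0.2 0 0 0.2 160;0 0 0.3 0 0 0.3 160;0 0 0.4 0 0 0.4 160"}}

```text
time_s: 8.85
ee_pos: [448.2, 182.6, 105.6]
orientation: [[0.167, 0.986, 0.001], [0.986, -0.167, -0.001], [-0.001, 0.001, -1.0]]
wrist_force: [-0.8, 1.2, 6.0]
grip_width: 38.5
finger_force: 60.3
```

```bash
python3 st.py
```

```text
j6 0.306 yaw 1.403 0.4794890061020851 [0.19 0.18 1.35] [-0.8  1.2  6. ] 60.26120066642761 8.85
```

Call:
{"name": "jog_arm", "arguments": {"moves": "0 0 0.1 0 0 0.1 160;0 0 0.2 0 0 0.2 160;0 0 0.3 0 0 0.3 160;0 0 0.4 0 0 0.4 160"}}

```text
time_s: 9.35
ee_pos: [450.0, 183.8, 105.9]
orientation: [[0.539, 0.842, 0.006], [0.842, -0.539, 0.002], [0.005, 0.004, -1.0]]
wrist_force: [4.7, 3.3, 3.8]
grip_width: 38.7
finger_force: 60.3
```

```bash
python3 st.py
```

```text
j6 0.707 yaw 1.001 0.22640802897512913 [ 0.6  -0.7   1.23] [4.7 3.3 3.8] 60.31665802001953 9.35
```

Torque jumped to 1.35 N m, so the cap hit its stop and the fingers are now slipping on it. I'll check the bar.

```bash
python3 st.py w6.png
```

```text
j6 0.707 yaw 1.001 0.22640802897512913 [ 0.6  -0.7   1.23] [4.7 3.3 3.8] 60.31665802001953 9.35
```

View pics/w6.png

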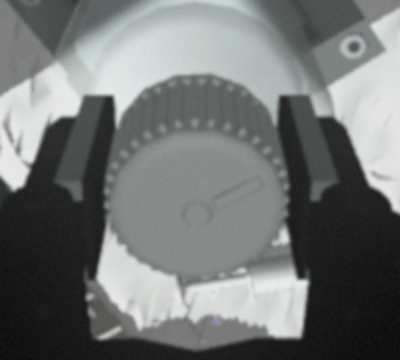

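The bar has slipped about 0.5 rad relative to the fingers, from (270,188) to (263,182) about a centre of (197,213). That matches the cap having stopped at j6≈0.2, so it is bottomed out. Now I back off 1.6 rad, rising 1.5 mm.

Call:
{"name": "jog_arm", "arguments": {"moves": "0 0 -0.1 0 0 -0.1 160;0 0 -0.2 0 0 -0.2 160;0 0 -0.35 0 0 -0.35 160;0 0 -0.5 0 0 -0.5 160;0 0 -0.6 0 0 -0.6 160"}}

```text
time_s: 10.02
ee_pos: [448.1, 183.8, 106.0]
orientation: [[-0.035, 0.999, 0.001], [0.999, 0.035, 0.002], [0.002, 0.001, -1.0]]
wrist_force: [-2.4, 3.5, 8.8]
grip_width: 38.2
finger_force: 60.8
```

Call:
{"name": "jog_arm", "arguments": {"moves": "0 0 -0.15 0 0 -0.15 160;0 0 -0.3 0 0 -0.3 160;0 0 -0.45 0 0 -0.45 160;0 0 -0.55 0 0 -0.55 160;0 0 -0.6 0 0 -0.6 160"}}

```text
time_s: 10.65
ee_pos: [447.3, 183.6, 106.6]
orientation: [[-0.592, 0.806, -0.002], [0.806, 0.592, 0.001], [0.002, -0.0, -1.0]]
wrist_force: [-4.7, 1.7, 11.7]
grip_width: 38.6
finger_force: 61.0
```

Call:
{"name": "jog_arm", "arguments": {"moves": "0 0 -0.15 0 0 -0.15 160;0 0 -0.3 0 0 -0.3 160;0 0 -0.4 0 0 -0.4 160;0 0 -0.4 0 0 -0.4 160;0 0 -0.4 0 0 -0.4 160"}}

```text
time_s: 11.28
ee_pos: [447.2, 183.0, 107.1]
orientation: [[-0.858, 0.513, -0.002], [0.513, 0.858, 0.0], [0.002, -0.001, -1.0]]
wrist_force: [-6.1, 0.1, 13.2]
grip_width: 38.3
finger_force: 61.2
```

```bash
python3 st.py w7.png; python3 -c "
from h import *
save(camera('scene'),'s2.png',(300,160,500,340),3)"
```

```text
j6 -0.895 yaw 2.603 0.02151337859686464 [-0.14  1.29  0.05] [-6.1  0.1 13.2] 61.18352293968201 11.275
```

View pics/w7.png

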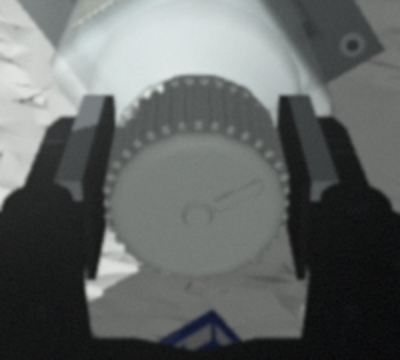

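View pics/s2.png

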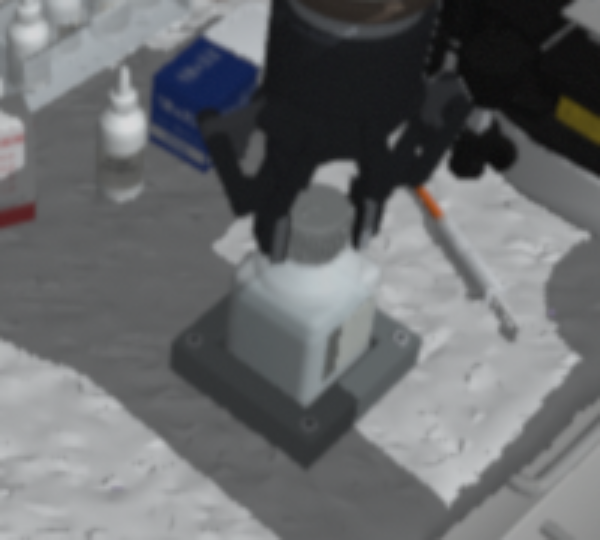

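The bar kept its place in the fingers at (263,182), so the cap came back the full 1.6 rad (92°). The bottle is upright and seated, and nothing nearby has moved.

```bash
python3 -c "
from cell import *
print(sign_off())"
```

```text
the job is handed in; nothing more can be done
None
```

The cap is screwed down to its stop, then backed off about 1.6 rad (92°), and is still held in the fingers at about 61 N a side; the job is handed in, though no verdict came back.

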